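Clear the wrench off the dry box and crack its sealed lid

ROBOT

A 6-joint arm with a two-finger parallel gripper is mounted at the origin on the work surface. World frame = base frame: x ahead of the robot, y to its left, z up, the work surface at z = 0. Lengths are in mm, angles in rad, forces in N, time in s.
With the tool pointing down it reaches from about 250 to 775 mm from the base axis. Payload 8.9 kg.
Tool frame: the origin (TCP) lies on the front face of the gripper's body, between the roots of the fingers; the fingertips stand 73 mm ahead of it and the grasp point (between the pads) lies 54 mm ahead of it; z points along the fingers, x is the direction in which the jaws open and shut, and the axes are right-handed (so a half turn about z gives the same grasp; the last joint's range is limited). The gripper opens to 85 mm and grips with 20 to 120 N. Pads are 22 mm wide; open, the fingers measure 114 mm over their backs; the gripper's body (76 mm by 85 mm) begins 54 mm behind the grasp point. The pads swing forward as they close: fully open they stand 13 mm farther back than shut.
Start: joints at [1.137, 0.291, -0.153, 1.127, 0, 1.431], TCP at [152.532, 502.352, 303.905] pointing down, gripper open.
Joint ranges: [-2.52, 2.52], [-0.91, 1.74], [-1.3, 1.37], [-1.96, 2.02], [-1.52, 1.47], [-3.14, 3.14]. Speed limits (rad/s): [2.22, 2.22, 2.79, 3.14, 3.14, 3.14].

INTERFACE

Orientations are given as [roll, pitch, yaw] about the fixed x, y, z axes, in that order (R = Rz(yaw) Ry(pitch) Rx(roll)).
In Python, from workcell import ctrl gives the robot as it stands. The module is installed in compiled form; this text tells all that it offers.
- The arm moves only by the tool drive_tool, never from a script. Its argument "series" is a list of rows, each a list of 4 numbers: the shift along the world's x, y, z in mm, then the turn about the world's z in degrees. In form: [[dx, dy, dz, twist], ...]. A call has exactly 10 rows; each row is the pose to reach, as a shift and turn from the pose measured when the call began; what a row does not reach only later rows make up. A row lasts 1/12 s, in which the tool goes at most 41.7 mm and 7.16 degrees, less where a joint would pass 70% of its speed; a pose out of reach is approached as far as the arm can. A call with a gripper value outside its range is refused whole. "hand" is the opening, from 0 (shut) to 1 (fully open), set as the call begins (left out, the last holds). The fingers move at their own pace and stop on an object; "squeeze" is the grip in N (left out, the last holds). Time passes only in rows, so rows that repeat a pose let the fingers close, or fill a call up. It gives the time, the measured TCP pose, the force and the opening at its end, in the units of the state.
- ctrl.sense(): the state, without advancing time (a new reading comes with each control period).
- ctrl.capture(name): name is "scene" or "top" or "wrist"; returns (picture, depth): 400x640x3 uint8, blue, green, red; 400x640 float32, mm along the optical axis (not along the pixel's ray), 0 where there is no reading.
- ctrl.camera_params(name): a dict with "fx", "fy", "cx", "cy" (pixels), "R" (3x3) and "t" (3): a world point X has camera coordinates R X + t; the wrist camera has in their place "tool_from_camera" (4x4, takes a point from camera to tool coordinates, whose origin is the TCP and whose axes are the tool frame's). Camera axes: x right, y down, z forward; pixel columns grow to the right and rows downward; lengths in mm; the calibration is good to about 2 mm. A picture is of the moment at which its call begins: read the wrist's pose just before it. camera_params takes no time and is no camera call.
- ctrl.job_done(): hands the job in, once; it reports no verdict.
The state is a dict: "time_s": time; "qpos": joint angles; "joint_vel": joint speeds; "joint_efforts": joint torques, N m; "position": TCP position; "orientation": TCP orientation; "force": force on the tool from outside, world axes, zero at the start; "torque": the same for the moment, N m; "opening": finger opening in mm.
Only numpy, scipy, OpenCV 4.12 (cv2) and the standard library are available. Lean on these libraries where they do the work, as an engineer would, in place of code of your own. Each camera call takes 0.05 s, during which the arm holds its last target.

TASK

Take the loose wrench off the lid of the blue dry box and lay it flat in the empty yellow place of the tool tray, in line with the two wrenches already there and with its open jaw pointing the same way as theirs; set it down, do not drop it. Then pull the lid up by its red handle until it breaks free of its sticky seal, without flinging it wide open, and hold it ajar with its front edge about 20 mm up: the job finishes while you are still gripping the handle and holding the lid there. Leave the other tools and the jar where they are.

Things in the scene. Friction and masses are not known exactly. Their poses are not given: they have to be found in the camera images.
- dry_box: blue steel box for filler rods, 240 mm (x) by 260 mm (y), 100 mm high, fixed to the bench, with an orange gasket on its rim and a grey lid (246 by 266 mm, 8 mm plate) whose top face lies 111 mm above the bench when shut. Origin: centre of its underside; own -x is the front (handle side, towards the robot), +x the hinge side, z up
- lid (a joint): hinge of the lid in rad: 0 shut, grows as the lid's front edge rises, stop at 0.75. The front edge is 243 mm from the hinge line, so 0.082 rad puts it 20 mm up. The gasket sticks: pulled straight up at the handle the lid needs up to about 17 N within the first 3 to 4 mm (near 0.015 rad); the resistance then collapses to about 4 to 7 N (the lid's weight, about 0.6 kg, and some drag). Let go, the lid falls shut
- lid_grip (a point): middle of the lid's red handle, on its centre line: a round bar 12 mm thick, 110 mm long along the box's y on two end posts, 35 mm above the lid's top, 90 mm in front of the box's centre, 210 mm from the hinge line; clear space to pinch it from above with the fingers in front of and behind the bar
- lid_hinge (a point): middle of the hinge line on the box's far rim, 103 mm above the bench, 210 mm behind the handle; the line is parallel to the box's y
- lid_front (a point): middle of the lid's front lower edge, 243 mm from the hinge line; 103 mm above the bench when shut
- wrench: the loose combination wrench lying flat, bright steel, 160 mm long, 8 mm thick at the ends; shaft 17 mm wide and 7 mm thick. Origin: middle of its length, on its underside; own x runs along the shaft towards the open jaw (38 mm wide), the ring (32 mm) is at -x, z up. It starts on the dry box's lid, behind the handle
- wrench_tip (a point): between the prongs of the loose wrench's open jaw, 70 mm from its origin along its +x, 4 mm above its underside
- tray: dark steel tool tray 220 mm (x) by 240 mm (y), rim 18 mm high, 5 mm walls and floor, fixed to the bench, with three yellow places 180 mm long (along its x) and 50 mm wide, 75 mm apart. Origin: centre of its underside; z up
- free_place: the empty yellow place in the tray, where the loose wrench belongs; it may be any of the three. Origin: its centre, on the tray's floor, 5 mm above the bench; own x runs along the place in the direction in which the open jaws of the wrenches point, z up
- wrench_a: a wrench already in the tray: combination wrench lying flat, bright steel, 160 mm long, 8 mm thick at the ends; shaft 17 mm wide and 7 mm thick. Origin: middle of its length, on its underside; own x runs along the shaft towards the open jaw (38 mm wide), the ring (32 mm) is at -x, z up
- wrench_b: the other wrench in the tray, the same as wrench_a
- jar: closed white jar with a grey cap, 68 mm across, 85 mm high, standing on the bench in front of the robot. Origin: centre of its underside
- screwdriver: screwdriver with a red handle, 200 mm long, 26 mm thick, lying on the bench near the robot, left of the jar. Origin: below its middle; x towards its tip
Things that resemble listed ones, but are neither listed nor needed, are in the scene too. Leave any orange or pink look-alike of the wrench alone.

How it is judged:
By the outcome, as a careful person would: the job done as asked, in the order asked, and still so for the second after the job is handed in, while the arm keeps its last pose, push and grip.
It also fails if it takes over 51 s, if anything falls off the work surface, if the arm or the gripper's body presses on something with over 40 N, if the wrist force passes 120 N, or if a joint passes its speed limit or range.

## Working session

There is one attempt and no reset: what is moved stays moved. The work goes in short steps, Python scripts to look and compute and a tool call to move; the robot and the scene stay as the last step left them, time stands still between calls to the robot, and variables do not carry over. Pictures are saved under pics/ and viewed, and the job is handed in when it is done.

Besides the shell and the picture viewer there is one more tool, called after "Call:" as name(argument=value, ...), one argument or row to a line, values as JSON. drive_tool: Moves the arm, as the interface text tells. Its arguments: {"type":"object","properties":{"series":{"type":"array","items":{"type":"array","items":{"type":"number"}}},"hand":{"type":"number"},"squeeze":{"type":"number"}},"required":["series"]}

```bash
mkdir -p pics; cat > h.py <<'E'
import numpy as np, cv2
from workcell import ctrl
from scipy.spatial.transform import Rotation as Ro
def grab(n):
    s=ctrl.sense(); p,d=ctrl.capture(n); np.savez(f'pics/{n}.npz',p=p,d=d,pos=s['position'],ori=s['orientation']); return p,d,s
def cam(n,pos=None,ori=None):
    c=ctrl.camera_params(n); K=np.array([[c['fx'],0,c['cx']],[0,c['fy'],c['cy']],[0,0,1.]])
    if n=='wrist':
        T=np.array(c['tool_from_camera']); Rt=Ro.from_euler('xyz',ori).as_matrix()
        Rwc=Rt@T[:3,:3]; o=Rt@T[:3,3]+np.array(pos)
    else:
        R=np.array(c['R']); Rwc=R.T; o=-R.T@np.array(c['t'])
    return K,Rwc,o
def onplane(C,uv,z):
    K,R,o=C; uv=np.atleast_2d(np.array(uv,float)); r=(R@np.linalg.inv(K)@np.c_[uv,np.ones(len(uv))].T).T
    return o+r*((z-o[2])/r[:,2])[:,None]
def tri(C1,a,C2,b):
    A=np.zeros((3,3));v=np.zeros(3)
    for (K,R,o),uv in((C1,a),(C2,b)):
        r=R@np.linalg.inv(K)@np.array([uv[0],uv[1],1.]);r/=np.linalg.norm(r);P=np.eye(3)-np.outer(r,r);A+=P;v+=P@o
    return np.linalg.solve(A,v)
def proj(C,X):
    K,R,o=C; x=(K@R.T@(np.atleast_2d(X)-o).T).T; return x[:,:2]/x[:,2:]
def cloud(C,d):
    K,R,o=C; h,w=d.shape; u,v=np.meshgrid(np.arange(w),np.arange(h))
    r=np.stack([(u-K[0,2])/K[0,0],(v-K[1,2])/K[1,1],np.ones_like(u)],-1)*d[...,None]
    return r@R.T+o
E
python3 - <<'E'
from h import *
for n in('scene','top','wrist'):
    p,d,s=grab(n); cv2.imwrite(f'pics/{n}0.png',p); print(n,cam(n,s['position'],s['orientation'])[2])
s=ctrl.sense(); print(s['time_s'],s['position'],s['orientation'],s['opening'],s['force'])
E
```

```text
scene [1128.54244432 -475.57334812  608.04352918]
top [ 465.28163351   36.47582895 1181.98035492]
wrist [ 86.17820949 523.37044579 373.72642707]
0.15 [152.41869809 502.14741    303.48639791] [-3.14142741e+00  9.04896806e-04  1.27599435e+00] 85.05497860048241 [ 0.45581287 -0.64403078 -0.42018049]
```

View pics/scene0.png

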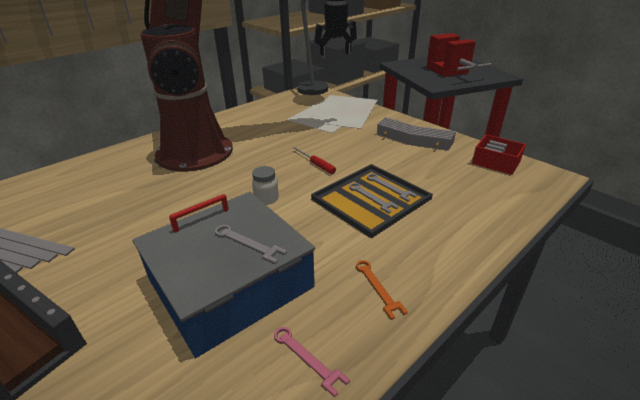

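View pics/top0.png

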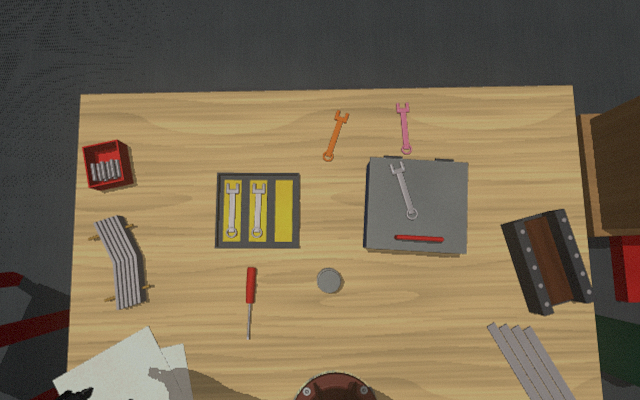

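View pics/wrist0.png

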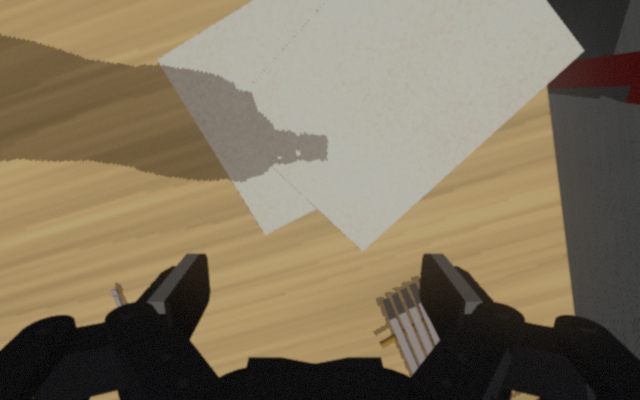

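The top view shows the loose wrench on the lid (jaw at about (397,168), ring at (411,213)). The free place is the right-hand yellow strip at (284,210), and the other wrenches' jaws point up (+x). The handle is at (419,238). Next I'll measure these.

```bash
cat > m.py <<'E'
from h import *
Z={n:np.load(f'pics/{n}.npz') for n in('top','scene')}
C={n:cam(n) for n in Z}
for n in Z:
    p=Z[n]['p'];hsv=cv2.cvtColor(p,cv2.COLOR_BGR2HSV)
    M={'yellow':cv2.inRange(hsv,(18,170,90),(32,255,255)),'red':cv2.inRange(hsv,(0,150,90),(6,255,255))|cv2.inRange(hsv,(174,150,90),(180,255,255)),
       'steel':cv2.inRange(hsv,(0,0,128),(180,45,255))}
    for k,m in M.items():
        if k!='steel': m=cv2.morphologyEx(m,cv2.MORPH_OPEN,np.ones((2,2)))
        cs,_=cv2.findContours(m,cv2.RETR_EXTERNAL,cv2.CHAIN_APPROX_NONE)
        for c in cs:
            if cv2.contourArea(c)>60:
                r=cv2.minAreaRect(c);print(n,k,cv2.contourArea(c),np.round(r[0],1),np.round(r[1],1),round(r[2],1))
E
python3 m.py; python3 - <<'E'
from h import *
ims=[]
for n,b in(('top',(200,80,300,190)),('scene',(120,160,340,200))):
    p=np.load(f'pics/{n}.npz')['p'];x,y,w,h=b;cv2.imwrite(f'pics/{n}z.png',cv2.resize(p[y:y+h,x:x+w],None,fx=2.3,fy=2.3,interpolation=cv2.INTER_CUBIC))
z=np.load('pics/top.npz');X=cloud(cam('top'),z['d'])
for u,v in((397,168),(404,190),(411,213),(419,238),(430,200),(284,210),(257,210),(284,225),(300,210)): print(u,v,X[v,u].round(1))
z=np.load('pics/scene.npz');X=cloud(cam('scene'),z['d'])
for u,v in((255,243),(200,212),(205,260),(350,212)): print(u,v,X[v,u].round(1))
E
```

```text
top yellow 340.5 [232.7 214. ] [16.4 54.5] 1.8
top yellow 905.5 [284.  211.5] [59. 16.] 90.0
top yellow 389.5 [258.6 211.5] [16.4 59.4] 1.3
top red 233.0 [251. 286.] [34.  8.] 90.0
top red 716.5 [631.5 274.5] [57. 15.] 90.0
top red 147.5 [420.5 238.9] [47.1  4.2] 3.4
top red 360.0 [104.  164.3] [42.8 35.9] 80.0
top steel 579.5 [549.4 364.8] [85.1  8.1] 58.4
top steel 600.5 [537.5 364. ] [86.3  8.1] 58.5
top steel 5277.5 [120.  362.5] [134.  73.] -0.0
top steel 610.5 [525.7 363.6] [87.8  8.3] 58.6
top steel 623.0 [513.8 362.9] [88.9  8.2] 58.9
top steel 131.0 [109.9 264.4] [90.2  9.6] 74.9
top steel 132.0 [114.3 263.3] [90.2 10.3] 74.9
top steel 130.5 [118.3 262. ] [89.5 10.1] 74.9
top steel 132.5 [122.5 260.6] [90.2 10.1] 74.9
top steel 126.0 [126.6 258.8] [89.6 10. ] 74.3
top steel 137.5 [130.9 257.8] [89.6 10. ] 74.4
top steel 261.0 [258.  210.5] [11.2 53.1] 1.3
top steel 263.0 [232.  210.5] [53. 12.] 90.0
top steel 322.0 [404.1 190.4] [58.6 13.3] 73.3
scene yellow 710.0 [353.3 210.4] [62.9 13.7] 31.3
scene yellow 123.5 [363.  198.2] [43.   5.3] 32.8
scene yellow 103.5 [381.9 187.9] [42.5  4.4] 29.4
scene red 176.0 [198.4 206.8] [ 4.1 59.2] 68.2
scene red 101.0 [322.9 163.1] [25.   5.6] 32.7
scene red 62.0 [445.5  36.5] [ 4.1 23. ] 84.3
scene steel 1619.5 [331.2 113.5] [87.1 37. ] 5.0
397 168 [ 679.  -178.1  110.1]
404 190 [ 617.8 -192.8  116.4]
411 213 [ 556.  -208.6  116.4]
419 238 [ 488.9 -217.5  152.6]
430 200 [ 590.1 -262.1  111.5]
284 210 [582.5 136.7   1.2]
257 210 [583.3 214.3  10.5]
284 225 [538.3 136.8   6.1]
300 210 [581.6  89.9   0.8]
255 243 [ 634.3 -190.5  119.4]
200 212 [ 462.6 -212.7  111.2]
205 260 [ 602.2 -279.3  112.3]
350 212 [589.5 121.9   5.4]
```

View pics/topz.png

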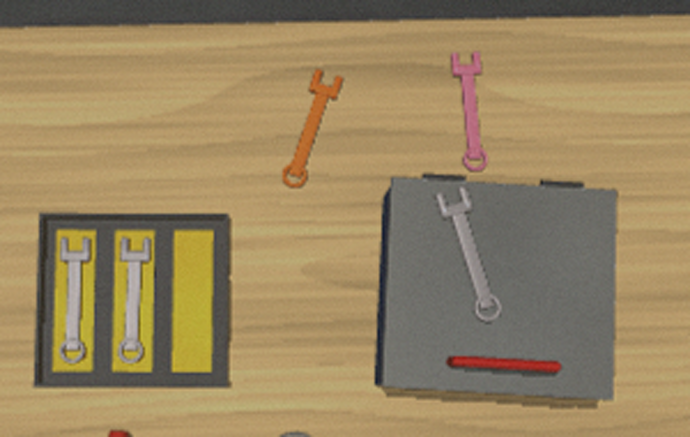

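View pics/scenez.png

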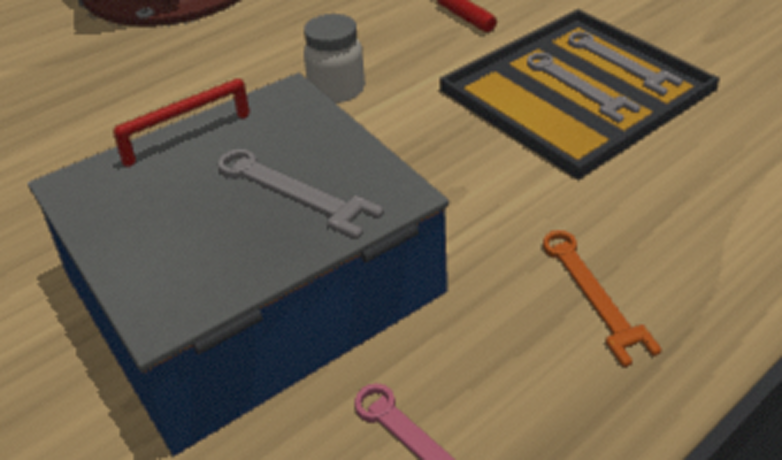

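```bash
python3 - <<'E'
from h import *
T=cam('top');S=cam('scene')
Z={n:np.load(f'pics/{n}.npz') for n in('top','scene')}
p=Z['top']['p'];hsv=cv2.cvtColor(p,cv2.COLOR_BGR2HSV)
# wrench: loose steel mask
def comp(n,lo,hi,box,z,mn=60):
    p=Z[n]['p'];hsv=cv2.cvtColor(p,cv2.COLOR_BGR2HSV);m=cv2.inRange(hsv,lo,hi);k=np.zeros_like(m);x,y,w,h=box;k[y:y+h,x:x+w]=m[y:y+h,x:x+w]
    nn,l,st,c=cv2.connectedComponentsWithStats(k,connectivity=8);i=1+np.argmax(st[1:,4]);v,u=np.nonzero(l==i)
    X=onplane(cam(n),np.c_[u,v],z)[:,:2]
    (cx,cy),(w_,h_),a=cv2.minAreaRect(X.astype(np.float32))
    b=cv2.boxPoints(((cx,cy),(w_,h_),a)); e=[b[1]-b[0],b[2]-b[1]];e=max(e,key=np.linalg.norm);th=np.arctan2(e[1],e[0])
    th=(th+np.pi/2)%np.pi-np.pi/2
    print(n,box,st[i,4],'c',round(cx,1),round(cy,1),'size',round(w_,1),round(h_,1),'ang',round(np.degrees(th),2),'mean',X.mean(0).round(1)); return l==i
st=((0,0,128),(180,45,255)); sy=((18,170,90),(32,255,255))
comp('top',*st,(380,155,45,68),119)
comp('top',*st,(222,175,20,70),12.5)
comp('top',*st,(247,175,20,70),12.5)
comp('top',*sy,(270,170,30,75),5)
comp('scene',*sy,(320,185,60,50),5)
for lo in(95,105,112,120):
    m=comp('scene',(0,0,lo),(180,45,255),(210,218,80,50),119)
# handle
r=((174,150,90),(180,255,255)); 
for n,box in(('top',(385,225,70,25)),('scene',(160,190,75,45))):
    hsv=cv2.cvtColor(Z[n]['p'],cv2.COLOR_BGR2HSV);mm=cv2.inRange(hsv,(0,140,70),(8,255,255))|cv2.inRange(hsv,*r)
    k=np.zeros_like(mm);x,y,w,h=box;k[y:y+h,x:x+w]=mm[y:y+h,x:x+w];v,u=np.nonzero(k);print(n,len(u),u.min(),u.max(),v.min(),v.max())
    X=onplane(cam(n),np.c_[u,v],146)[:,:2].astype(np.float32); print(n,'handle',cv2.minAreaRect(X))
# point cloud of lid
X=cloud(T,Z['top']['d']);sub=X[160:250,370:466].reshape(-1,3);s=sub[(abs(sub[:,2]-111)<3)].astype(np.float32)
print('lid',cv2.minAreaRect(s[:,:2].copy()),np.median(s[:,2]))
E
```

```text
top (380, 155, 45, 68) 354 c 617.5 -193.9 size 156.1 35.8 ang 15.69 mean [ 620.9 -192.1]
top (222, 175, 20, 70) 294 c 583.9 286.4 size 154.6 34.9 ang 0.13 mean [588.7 287.5]
top (247, 175, 20, 70) 296 c 582.2 211.0 size 32.5 154.4 ang -1.38 mean [585.9 212.7]
top (270, 170, 30, 75) 982 c 581.5 139.3 size 46.6 173.3 ang -0.75 mean [579.9 138.6]
scene (320, 185, 60, 50) 762 c 581.2 135.9 size 49.2 177.6 ang -1.38 mean [584.7 134.9]
scene (210, 218, 80, 50) 555 c 612.9 -197.4 size 168.1 36.3 ang 14.48 mean [ 624.2 -195.2]
scene (210, 218, 80, 50) 470 c 617.2 -194.9 size 157.0 34.7 ang 13.39 mean [ 625.4 -195. ]
scene (210, 218, 80, 50) 382 c 625.6 -195.5 size 139.2 34.0 ang 15.88 mean [ 629.9 -193.8]
scene (210, 218, 80, 50) 11 c 617.2 -201.4 size 22.2 3.5 ang 16.14 mean [ 617.6 -202. ]
top 208 394 443 235 241
top handle ((489.8191833496094, -217.9658203125), (125.18450164794922, 11.023605346679688), 85.30883026123047)
scene 425 170 227 194 231
scene handle ((507.7268371582031, -229.2771759033203), (129.48158264160156, 57.364601135253906), 85.41817474365234)
lid ((580.5569458007812, -229.96080017089844), (257.3190002441406, 241.76641845703125), 87.95435333251953) 110.438896
```

```bash
python3 - <<'E'
from h import *
c=ctrl.camera_params('wrist');print(np.round(c['tool_from_camera'],3),c['fx'])
s=ctrl.sense();C=cam('wrist',s['position'],s['orientation'])
for uv in((320,200),(320,0),(0,200),(639,200),(320,250)): print(uv,onplane(C,uv,0).round(0),onplane(C,uv,111).round(0))
print(C[2]-s['position'])
E
```

```text
[[ 1.0000e+00 -1.0000e-03  2.0000e-03  1.0510e+00]
 [ 0.0000e+00  9.6300e-01  2.7000e-01 -6.9573e+01]
 [-2.0000e-03 -2.7000e-01  9.6300e-01 -7.0326e+01]
 [ 0.0000e+00  0.0000e+00  0.0000e+00  1.0000e+00]] 354.75930044765295
(320, 200) [[191. 498.   0.]] [[160. 506. 111.]]
(320, 0) [[  3. 555.   0.]] [[ 27. 546. 111.]]
(0, 200) [[ 89. 163.   0.]] [[ 88. 270. 111.]]
(639, 200) [[293. 834.   0.]] [[232. 741. 111.]]
(320, 250) [[248. 481.   0.]] [[200. 494. 111.]]
[-66.23656773  21.2777139   70.3361175 ]
```

Call:
drive_tool(
  series=[
    [25,-38,10,0],
    [60,-75,20,3],
    [90,-110,30,6],
    [120,-145,40,9],
    [150,-180,40,12],
    [180,-210,40,14],
    [210,-240,40,16],
    [240,-270,40,16],
    [265,-300,40,16],
    [280,-320,40,16],
  ],
  hand=1,
)

```text
time_s: 0.98
position: [425.3, 190.3, 343.5]
orientation: [3.141, 0.001, 1.555]
force: [1.3, 0.5, -0.8]
opening: 85.3
```

Call:
drive_tool(
  series=[
    [25,-5,3,0],
    [60,-10,5,0],
    [95,-20,5,0],
    [120,-25,5,0],
    [140,-25,5,0],
    [150,-25,5,0],
    [150,-25,5,0],
    [150,-25,5,0],
    [150,-25,5,0],
    [150,-25,5,0],
  ],
)

```text
time_s: 1.82
position: [574.5, 165.5, 348.7]
orientation: [-3.142, 0.001, 1.556]
force: [-0.6, 0.7, -0.1]
opening: 85.4
```

```bash
python3 - <<'E'
from h import *
p,d,s=grab('wrist'); import shutil; shutil.copy('pics/wrist.npz','pics/w1.npz'); cv2.imwrite('pics/w1.png',p); print(s['position'],s['orientation'],np.abs(s['joint_vel']).max(),s['time_s'])
E
```

```text
[574.47723974 165.48373377 348.70526926] [-3.14151997e+00  7.82971110e-04  1.55570044e+00] 0.0032889183088554764 1.8167
```

View pics/w1.png

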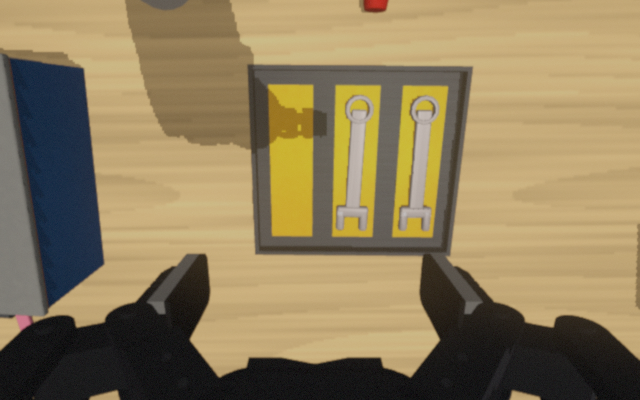

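The wrist view shows the tray whole, with the free place at columns 270–313, rows 85–237, left of two wrenches with jaws down in the image (+x).

```bash
python3 - <<'E'
from h import *
z=np.load('pics/w1.npz');C=cam('wrist',z['pos'],z['ori']);hsv=cv2.cvtColor(z['p'],cv2.COLOR_BGR2HSV)
y=cv2.inRange(hsv,(18,150,60),(34,255,255)); st=cv2.inRange(hsv,(0,0,120),(180,50,255))
def rect(m,box,zz,name):
    k=np.zeros_like(m);x,yy,w,h=box;k[yy:yy+h,x:x+w]=m[yy:yy+h,x:x+w]
    n,l,s,c=cv2.connectedComponentsWithStats(k);i=1+np.argmax(s[1:,4]);v,u=np.nonzero(l==i)
    X=onplane(C,np.c_[u,v],zz)[:,:2].astype(np.float32);r=cv2.minAreaRect(X);pc=X-X.mean(0);e=np.linalg.svd(pc,full_matrices=False)[2][0]
    print(name,'px',u.min(),u.max(),v.min(),v.max(),'c',np.round(r[0],1),'size',np.round(r[1],1),'rectang',round(r[2],2),'pca',round(np.degrees(np.arctan(e[1]/e[0])),2),'mean',X.mean(0).round(1))
    return l==i
a=rect(y,(255,70,70,175),5,'free')
rect(st,(335,80,45,165),12.5,'w mid');rect(st,(395,80,50,165),12.5,'w right')
X=cloud(C,z['d']);print('free z depth',np.median(X[a],0))
# two-view height: free place center: wrist vs top/scene rect corners
T=cam('top');S=cam('scene')
cw=np.array(np.nonzero(a)[::-1]).T.astype(np.float32);bw=cv2.minAreaRect(cw)[0]
for n,b in(('top',(284.,210.8)),('scene',(353.3,210.4))):
    print(n,tri(C,bw,cam(n),b).round(1))
E
```

```text
free px 268 312 85 235 c [580.8 139.1] size [ 50.7 178.9] rectang 89.02 pca -1.37 mean [575.6 139.7]
w mid px 337 372 96 229 c [582.3 212.9] size [ 35.5 156.1] rectang 88.31 pca -3.03 mean [582.6 214.4]
w right px 399 438 96 229 c [583.6 288.7] size [ 36.4 156.3] rectang 88.97 pca -1.52 mean [584.4 288.9]
free z depth [572.53068475 139.78957678   5.96954688]
top [580.7 137.7 -17.1]
scene [579.7 140.3  -4.5]
```

Call:
drive_tool(
  series=[
    [0,-35,0,2],
    [0,-75,5,4],
    [0,-115,10,6],
    [0,-155,15,8],
    [0,-195,20,10],
    [0,-235,25,12],
    [0,-270,30,14],
    [0,-310,30,16],
    [0,-340,30,16],
    [0,-365,30,16],
  ],
)

```text
time_s: 2.7
position: [573.9, -201.7, 379.3]
orientation: [3.141, 0.001, 1.834]
force: [0.8, 0.7, 0.5]
opening: 85.5
```

Call:
drive_tool(
  series=[
    [0,-5,0,0],
    [0,-5,0,0],
    [0,-5,0,0],
    [0,-5,0,0],
    [0,-5,0,0],
    [0,-5,0,0],
    [0,-5,0,0],
    [0,-5,0,0],
    [0,-5,0,0],
    [0,-5,0,0],
  ],
  hand=0.5,
)

```text
time_s: 3.53
position: [573.9, -206.5, 379.3]
orientation: [3.141, 0.001, 1.834]
force: [0.5, 0.1, 0.6]
opening: 43.0
```

```bash
python3 - <<'E'
from h import *
p,d,s=grab('wrist'); import shutil; shutil.copy('pics/wrist.npz','pics/w2.npz'); cv2.imwrite('pics/w2.png',p); print(s['position'],s['orientation'],np.abs(s['joint_vel']).max(),s['time_s'])
E
```

```text
[ 573.87350623 -206.51363868  379.30520664] [3.14099747e+00 1.48186286e-03 1.83430744e+00] 0.0024361882119013946 3.5333
```

View pics/w2.png

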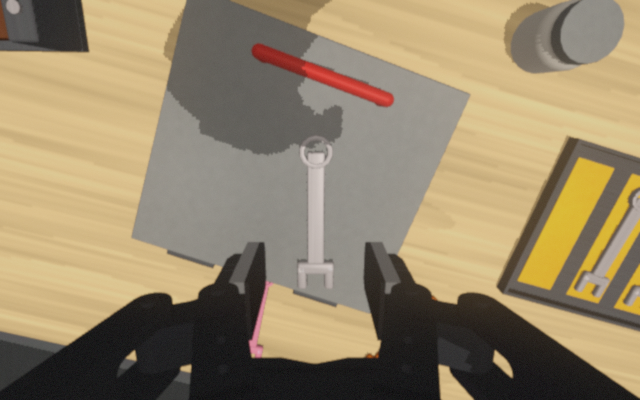

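The loose wrench is in view, with its ring at (316,150) and jaw at (315,272). The red bar runs from (258,50) to (388,100), and the lid edges are visible.

```bash
python3 - <<'E'
from h import *
z=np.load('pics/w2.npz');C=cam('wrist',z['pos'],z['ori']);hsv=cv2.cvtColor(z['p'],cv2.COLOR_BGR2HSV)
X=cloud(C,z['d'])
st=cv2.inRange(hsv,(0,0,130),(180,50,255)); red=cv2.inRange(hsv,(0,140,50),(8,255,255))|cv2.inRange(hsv,(174,140,50),(180,255,255))
def rect(m,box,zz,name):
    k=np.zeros_like(m);x,yy,w,h=box;k[yy:yy+h,x:x+w]=m[yy:yy+h,x:x+w]
    n,l,s,c=cv2.connectedComponentsWithStats(k);i=1+np.argmax(s[1:,4]);v,u=np.nonzero(l==i)
    P=onplane(C,np.c_[u,v],zz)[:,:2].astype(np.float32);r=cv2.minAreaRect(P);pc=P-P.mean(0);e=np.linalg.svd(pc,full_matrices=False)[2][0]
    print(name,'px',u.min(),u.max(),v.min(),v.max(),'c',np.round(r[0],1),'size',np.round(r[1],1),'rectang',round(r[2],2),'pca',round(np.degrees(np.arctan2(e[1],e[0])),2),'mean',P.mean(0).round(1),'depth z',np.percentile(X[l==i][:,2],[10,50,90]).round(1))
    return l==i
rect(st,(290,130,55,165),119,'wrench')
# shaft only
rect(st,(300,175,32,75),118,'shaft')
rect(red,(240,30,165,85),146,'handle')
print('lid near wrench',X[200,280],X[200,350],X[130,360])
# triangulate wrench ends & bar ends with top
T=cam('top'); S=cam('scene')
def cen(img,m,box):
    x,y,w,h=box; v,u=np.nonzero(m[y:y+h,x:x+w]); return np.array([u.mean()+x,v.mean()+y])
zt=np.load('pics/top.npz')['p'];zs=np.load('pics/scene.npz')['p']
def rm(p):
    h=cv2.cvtColor(p,cv2.COLOR_BGR2HSV);return cv2.inRange(h,(0,140,50),(8,255,255))|cv2.inRange(h,(174,140,50),(180,255,255))
a=cen(0,red,(240,30,165,85));b=cen(0,rm(zt),(385,225,70,25));print('bar mid',a,b,tri(C,a,T,b))
# bar in scene: upper part only -- ends from min-area line: visually (174,218)-(224,198)
print('bar mid ws',tri(C,a,S,(199,206.5)))
w=cen(0,st,(290,130,55,165))
h=cv2.cvtColor(zt,cv2.COLOR_BGR2HSV);wt=cen(0,cv2.inRange(h,(0,0,128),(180,45,255)),(380,160,45,62))
h=cv2.cvtColor(zs,cv2.COLOR_BGR2HSV);ws=cen(0,cv2.inRange(h,(0,0,105),(180,45,255)),(210,222,80,42))
print('wrench',w,wt,ws,tri(C,w,T,wt),tri(C,w,S,ws),tri(T,wt,S,ws))
E
```

```text
wrench px 290 344 130 294 c [ 617.3 -192. ] size [169.8  56.3] rectang 16.39 pca 14.97 mean [ 617.3 -189.8] depth z [110.8 112.1 119.2]
shaft px 300 331 175 249 c [ 612.7 -193.1] size [76.5 31.4] rectang 15.08 pca 15.15 mean [ 612.  -193.3] depth z [111.  117.1 119.1]
handle px 252 392 44 105 c [ 488.9 -220.1] size [121.1  12. ] rectang 85.52 pca 85.47 mean [ 488.5 -221.5] depth z [149.6 151.5 152.8]
lid near wrench [ 610.6296878  -230.13251619  111.75025251] [ 592.28124662 -163.30400157  112.89020347] [ 524.52002275 -173.5988483   111.33612841]
bar mid [321.33975564  74.56719925] [419.08173077 237.74519231] [ 488.96866876 -221.58963298  138.52237441]
bar mid ws [ 488.32747624 -222.05503406  143.97014616]
wrench [317.56243938 217.01297284] [403.90960452 188.80508475] [250.84501062 242.2059448 ] [ 618.68449499 -191.21768144  117.17004404] [ 618.29733893 -189.65850758  110.91190056] [ 621.64841981 -192.58271359  114.62947077]
```

```bash
python3 - <<'E'
from h import *
z=np.load('pics/w2.npz');C=cam('wrist',z['pos'],z['ori']);hsv=cv2.cvtColor(z['p'],cv2.COLOR_BGR2HSV)
X=cloud(C,z['d'])
for lo in (150,165,180):
    m=cv2.inRange(hsv,(0,0,lo),(180,60,255)); k=np.zeros_like(m);k[130:295,290:345]=m[130:295,290:345]
    n,l,s,c=cv2.connectedComponentsWithStats(k);i=1+np.argmax(s[1:,4])
    for r0,r1 in((130,295),(180,240)):
        v,u=np.nonzero(l==i);q=(v>=r0)&(v<r1);P=onplane(C,np.c_[u,v][q],118.5)[:,:2].astype(np.float32);r=cv2.minAreaRect(P);e=np.linalg.svd(P-P.mean(0),full_matrices=False)[2][0]
        print(lo,r0,u.min(),u.max(),v.min(),v.max(),np.round(r[0],1),np.round(r[1],1),round(r[2],2),'pca',np.degrees(np.arctan2(e[1],e[0])).round(2),P.mean(0).round(1))
E
```

```text
150 130 298 344 139 290 [ 616.9 -187.1] [157.1  42.5] 13.48 pca 11.71 [ 612.3 -190.8]
150 180 298 344 139 290 [ 609.5 -193.3] [60.7 16. ] 14.81 pca 14.66 [ 608.8 -194. ]
165 130 298 333 145 287 [ 619.5 -191.2] [148.  36.] 15.07 pca 14.91 [ 618.1 -191.6]
165 180 298 333 145 287 [ 609.6 -193.9] [60.7 15. ] 15.08 pca 15.14 [ 609.2 -194.1]
180 130 301 331 145 262 [ 605.5 -194. ] [119.3  28.2] 15.82 pca 14.68 [ 603.5 -195.4]
180 180 301 331 145 262 [ 609.5 -193.6] [60.7 13.6] 14.85 pca 14.56 [ 608.7 -194.1]
```

Call:
drive_tool(
  series=[
    [15,5,-15,0],
    [30,10,-40,0],
    [44,14.5,-70,0],
    [44,14.5,-100,0],
    [44,14.5,-130,0],
    [44,14.5,-155,0],
    [44,14.5,-172,0],
    [44,14.5,-180,0],
    [44,14.5,-184,0],
    [44,14.5,-184,0],
  ],
  hand=0.45,
)

```text
time_s: 4.42
position: [617.9, -192.1, 195.2]
orientation: [3.141, 0.001, 1.834]
force: [-0.4, -0.3, 0.3]
opening: 38.4
```

```bash
python3 - <<'E'
from h import *
p,d,s=grab('wrist'); cv2.imwrite('pics/w3.png',p); print(s['position'],s['orientation'],s['force'],s['opening'])
E
```

```text
[ 617.86584485 -192.1418109   195.15174386] [3.14128966e+00 1.24988622e-03 1.83414195e+00] [-0.37681538 -0.33529248  0.29582004] 38.37547743574584
```

View pics/w3.png

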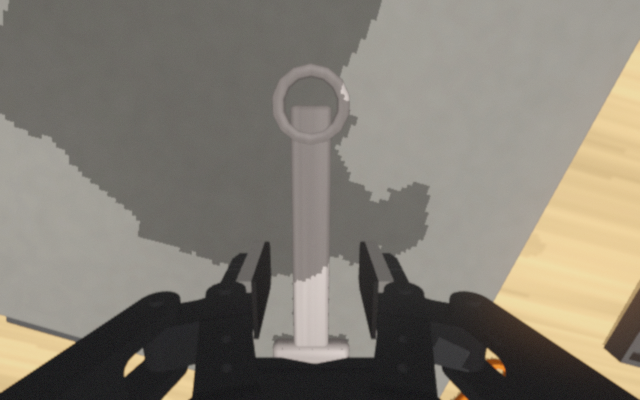

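The wrench shaft sits centred between the pads (x≈311, pads at 262 and 370). Lowering and closing.

Call:
drive_tool(
  series=[
    [0,0,-3,0],
    [0,0,-6,0],
    [0,0,-8,0],
    [0,0,-9,0],
    [0,0,-9.5,0],
    [0,0,-9.5,0],
    [0,0,-9.5,0],
    [0,0,-9.5,0],
    [0,0,-9.5,0],
    [0,0,-9.5,0],
  ],
)

```text
time_s: 5.3
position: [618.3, -192.3, 186.6]
orientation: [3.14, 0.002, 1.834]
force: [0.4, -0.0, -0.2]
opening: 38.2
```

Call:
drive_tool(
  series=[
    [0,0,0,0],
    [0,0,0,0],
    [0,0,0,0],
    [0,0,0,0],
    [0,0,0,0],
    [0,0,0,0],
    [0,0,0,0],
    [0,0,0,0],
    [0,0,0,0],
    [0,0,0,0],
  ],
  hand=0,
  squeeze=60,
)

```text
time_s: 6.13
position: [618.4, -192.4, 186.9]
orientation: [3.14, 0.002, 1.834]
force: [-1.7, 0.5, 5.6]
opening: 14.5
```

Call:
drive_tool(
  series=[
    [0,0,2,0],
    [0,0,5,0],
    [0,0,10,0],
    [0,0,20,0],
    [0,0,35,0],
    [0,0,55,0],
    [0,0,75,0],
    [0,0,90,0],
    [0,0,100,0],
    [0,0,100,0],
  ],
)

```text
time_s: 6.97
position: [619.2, -192.7, 289.8]
orientation: [3.137, 0.005, 1.834]
force: [0.6, -0.2, -2.0]
opening: 14.2
```

```bash
python3 - <<'E'
from h import *
p,d,s=grab('wrist'); cv2.imwrite('pics/w4.png',p); print(s['position'],s['orientation'],s['force'],s['opening'])
p,d,s=grab('scene'); cv2.imwrite('pics/s4.png',p[100:330,150:420].repeat(2,0).repeat(2,1))
E
```

```text
[ 619.24100806 -192.74993304  289.77547441] [3.13675828 0.00498791 1.83411748] [ 0.59492123 -0.15502239 -2.03113204] 14.167712784087744
```

View pics/w4.png

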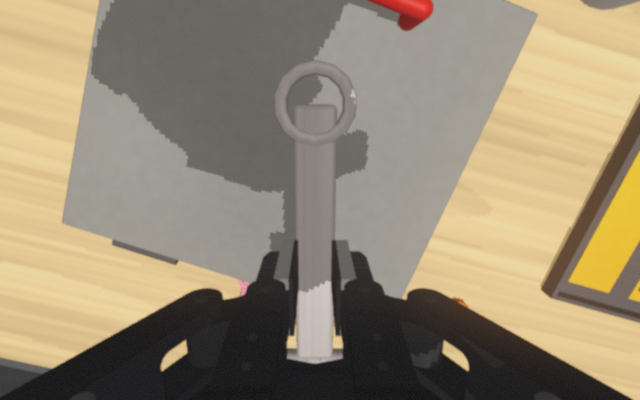

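View pics/s4.png

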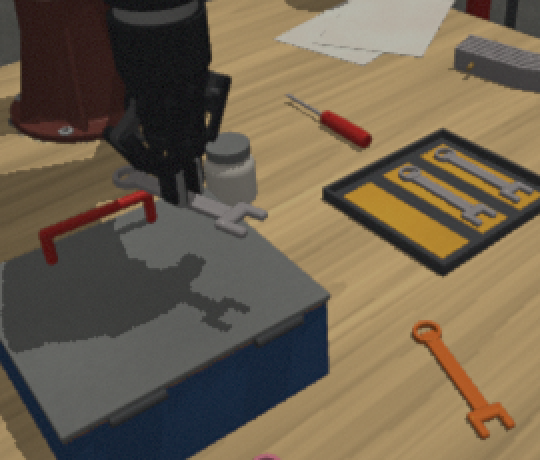

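The wrench is held level. Carrying it to above the free place.

Call:
drive_tool(
  series=[
    [-3,25,0,-1],
    [-7,60,0,-3],
    [-11,100,0,-5],
    [-15,140,0,-7],
    [-20,180,0,-9],
    [-24,220,0,-11],
    [-28,260,0,-13],
    [-33,295,0,-15],
    [-37,320,0,-16.2],
    [-37,331,0,-16.2],
  ],
)

```text
time_s: 7.9
position: [579.7, 142.0, 285.5]
orientation: [-3.141, 0.002, 1.553]
force: [-0.2, 0.3, -1.9]
opening: 14.3
```

Call:
drive_tool(
  series=[
    [0,0,-10,0],
    [0,0,-30,0],
    [0,0,-55,0],
    [0,0,-80,0],
    [0,0,-105,0],
    [0,0,-125,0],
    [0,0,-140,0],
    [0,0,-150,0],
    [0,0,-150,0],
    [0,0,-150,0],
  ],
)

```text
time_s: 8.73
position: [579.4, 141.1, 134.9]
orientation: [-3.139, 0.002, 1.553]
force: [-0.1, 0.1, -1.2]
opening: 14.4
```

```bash
python3 - <<'E'
from h import *
p,d,s=grab('wrist'); import shutil; shutil.copy('pics/wrist.npz','pics/w5.npz');cv2.imwrite('pics/w5.png',p); print(s['position'],s['orientation'],s['force'],s['opening'],s['time_s'])
p,d,s=grab('scene'); cv2.imwrite('pics/s5.png',p[80:300,250:500].repeat(2,0).repeat(2,1))
E
```

```text
[579.42176672 141.08926937 134.91293165] [-3.13939019e+00  2.25728113e-03  1.55267591e+00] [-0.09321574  0.10158307 -1.17661927] 14.428624251293746 8.7333
```

View pics/w5.png

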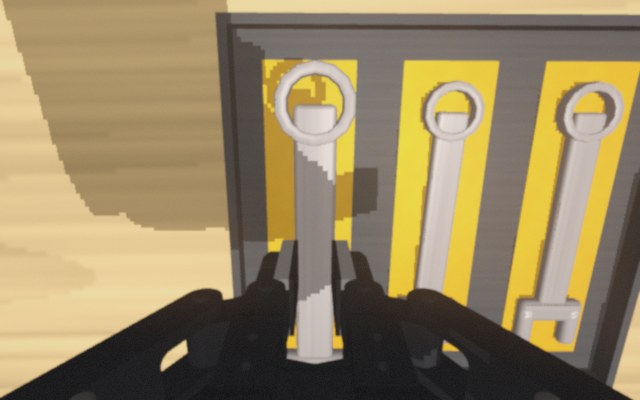

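View pics/s5.png

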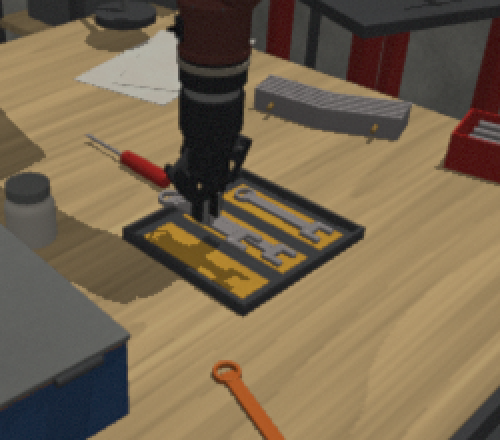

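```bash
python3 - <<'E'
from h import *
z=np.load('pics/w5.npz');C=cam('wrist',z['pos'],z['ori']);hsv=cv2.cvtColor(z['p'],cv2.COLOR_BGR2HSV)
y=cv2.inRange(hsv,(15,120,50),(34,255,255))
y[:, :258]=0
def edge(row,x0,x1):
    u=np.nonzero(y[row,x0:x1])[0]+x0; return u.min(),u.max()
for row in (65,70,80,120,150,190,220,235):
    for x0,x1 in((258,375),(380,510)):
        a,b=edge(row,x0,x1); P=onplane(C,[(a,row),(b+1,row)],5)[:,:2]; print(row,a,b,P.round(1).tolist(),end=' | ')
    print()
v,u=np.nonzero(y[:, 258:375]);P=onplane(C,[(310,v.min())],5);print('top row',v.min(),P)
# wrench axis: shaft mid at rows 150..230 at height of wrench
st=cv2.inRange(hsv,(0,0,90),(180,70,255))
for row in(115,150,180,210):
    u=np.nonzero(st[row,285:345])[0]+285;P=onplane(C,[(u.min(),row),(u.max()+1,row)],z['pos'][2]-69);print(row,u.min(),u.max(),P[:,:2].round(1).tolist())
print('ring top', onplane(C,[(315,60)],z['pos'][2]-69))
E
```

```text
65 262 356 [[492.8, 116.3], [493.7, 166.7]] | 65 404 498 [[494.2, 191.7], [495.1, 242.1]] | 
70 262 356 [[495.3, 116.1], [496.2, 166.8]] | 70 403 497 [[496.7, 191.3], [497.6, 241.9]] | 
80 262 356 [[500.4, 115.8], [501.3, 166.8]] | 80 403 496 [[501.7, 191.5], [502.7, 242.0]] | 
120 264 354 [[521.4, 115.7], [522.3, 166.0]] | 120 400 491 [[522.8, 190.9], [523.7, 241.7]] | 
150 265 353 [[538.0, 115.4], [538.9, 165.7]] | 150 398 486 [[539.4, 190.5], [540.3, 240.8]] | 
190 266 352 [[561.3, 114.6], [562.2, 165.4]] | 190 395 481 [[562.7, 189.8], [563.6, 240.6]] | 
220 267 351 [[579.8, 114.2], [580.7, 165.0]] | 220 393 477 [[581.2, 189.4], [582.1, 240.2]] | 
235 267 350 [[589.4, 113.7], [590.3, 164.5]] | 235 392 475 [[590.8, 189.2], [591.7, 240.0]] | 
top row 59 [[490.27631944 141.83496544   5.        ]]
115 285 344 [[516.3, 132.4], [516.7, 155.4]]
150 294 335 [[529.8, 135.4], [530.1, 151.9]]
180 295 335 [[541.9, 135.4], [542.2, 151.9]]
210 295 334 [[554.6, 135.0], [554.9, 151.5]]
ring top [[496.76303027 144.26812661  65.91293165]]
```

Call:
drive_tool(
  series=[
    [0.5,-0.7,-8,0],
    [1,-1.4,-18,-0.2],
    [2,-2.5,-28,-0.2],
    [2,-2.5,-36,-0.2],
    [2,-2.5,-42,-0.2],
    [2,-2.5,-46,-0.2],
    [2,-2.5,-49,-0.2],
    [2,-2.5,-51,-0.2],
    [2,-2.5,-51.5,-0.2],
    [2,-2.5,-51.5,-0.2],
  ],
)

```text
time_s: 9.67
position: [582.4, 139.1, 84.9]
orientation: [3.141, 0.002, 1.55]
force: [-0.0, -0.1, -1.4]
opening: 14.0
```

```bash
python3 - <<'E'
from h import *
p,d,s=grab('wrist'); cv2.imwrite('pics/w6.png',p); print(s['position'],s['orientation'],s['force'],s['opening'],s['time_s'])
E
```

```text
[582.39225491 139.10245774  84.86178197] [3.14100162e+00 1.81504763e-03 1.54951344e+00] [-0.01429763 -0.09217483 -1.43090977] 13.998585020974678 9.6667
```

View pics/w6.png

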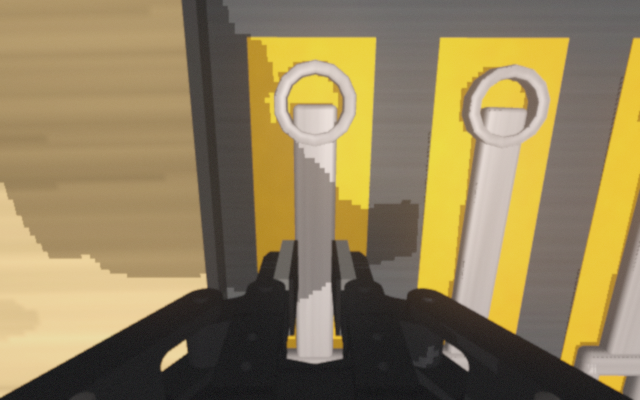

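Centred in the place (yellow from 253 to 371 at row 150, shaft middle 315). Lowering gently to contact.

Call:
drive_tool(
  series=[
    [0,0,-1,0],
    [0,0,-1.5,0],
    [0,0,-2,0],
    [0,0,-2.5,0],
    [0,0,-3,0],
    [0,0,-3,0],
    [0,0,-3,0],
    [0,0,-3,0],
    [0,0,-3,0],
    [0,0,-3,0],
  ],
)

```text
time_s: 10.55
position: [582.5, 139.1, 82.1]
orientation: [3.141, 0.002, 1.55]
force: [-0.1, -0.5, -1.2]
opening: 14.2
```

Call:
drive_tool(
  series=[
    [0,0,-0.5,0],
    [0,0,-0.8,0],
    [0,0,-1,0],
    [0,0,-1.2,0],
    [0,0,-1.4,0],
    [0,0,-1.6,0],
    [0,0,-1.8,0],
    [0,0,-2,0],
    [0,0,-2,0],
    [0,0,-2,0],
  ],
)

```text
time_s: 11.38
position: [582.5, 139.2, 80.9]
orientation: [3.14, 0.002, 1.55]
force: [-3.5, -1.2, 10.4]
opening: 14.2
```

Call:
drive_tool(
  series=[
    [0,0,0,0],
    [0,0,0,0],
    [0,0,0,0],
    [0,0,0,0],
    [0,0,0,0],
    [0,0,0,0],
    [0,0,0.5,0],
    [0,0,1,0],
    [0,0,1.5,0],
    [0,0,2,0],
  ],
  hand=0.36,
)

```text
time_s: 12.22
position: [582.5, 139.2, 83.0]
orientation: [3.14, 0.002, 1.55]
force: [-1.0, -0.2, -0.7]
opening: 31.0
```

Call:
drive_tool(
  series=[
    [0,0,3,0],
    [0,0,8,0],
    [0,0,18,0],
    [0,0,35,0],
    [0,0,60,0],
    [0,0,90,0],
    [0,0,120,0],
    [0,0,150,0],
    [0,0,165,0],
    [0,0,165,0],
  ],
)

```text
time_s: 13.05
position: [584.3, 139.4, 253.2]
orientation: [3.133, 0.001, 1.55]
force: [0.4, 0.1, -0.6]
opening: 30.7
```

```bash
python3 - <<'E'
from h import *
p,d,s=grab('wrist'); import shutil; shutil.copy('pics/wrist.npz','pics/w7.npz');cv2.imwrite('pics/w7.png',p); print(s['position'],s['orientation'],s['force'],s['opening'],s['time_s'])
E
```

```text
[584.34500825 139.40279276 253.1930673 ] [3.13288485e+00 7.87597964e-04 1.54968948e+00] [ 0.37308811  0.06029884 -0.61778646] 30.73906063631154 13.05
```

View pics/w7.png

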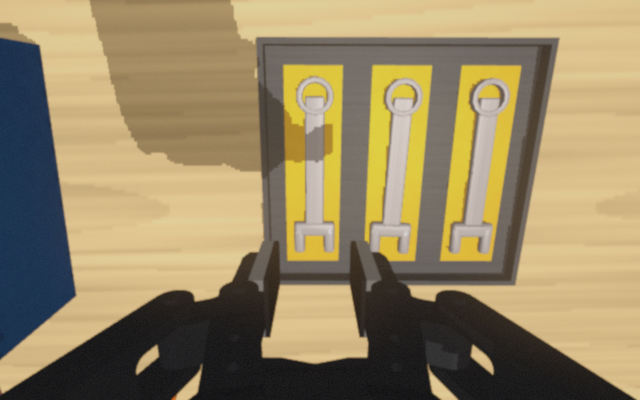

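The wrench lies in its place, parallel to the others with its jaw the same way (jaw at (314,238), the others at (391,238) and (470,238)). I'll check the numbers and move towards the handle.

```bash
python3 - <<'E'
from h import *
z=np.load('pics/w7.npz');C=cam('wrist',z['pos'],z['ori']);hsv=cv2.cvtColor(z['p'],cv2.COLOR_BGR2HSV)
X=cloud(C,z['d'])
y=cv2.inRange(hsv,(15,110,50),(34,255,255));st=cv2.inRange(hsv,(0,0,130),(180,60,255))
for n,x0,x1 in(('loose',286,340),('mid',365,428),('far',440,520)):
    for nm,m,h in(('place',y,5),('wr',st,12.5)):
        v,u=np.nonzero(m[68:258,x0:x1]);P=onplane(C,np.c_[u+x0,v+68],h)[:,:2].astype(np.float32);r=cv2.minAreaRect(P);print(n,nm,np.round(r[0],1),np.round(r[1],1),round(r[2],2))
    v=np.nonzero(st[68:258,x0:x1]);print('z',np.percentile(X[v[0]+68,v[1]+x0,2],[20,50,80]).round(1), 'ring/jaw z',X[82:112,x0:x1,2][st[82:112,x0:x1]>0].max().round(1),X[225:250,x0:x1,2][st[225:250,x0:x1]>0].max().round(1))
E
```

```text
loose place [580.6 139.4] [ 51.2 174.6] 88.74
loose wr [579.4 141. ] [ 36.1 157.2] 88.74
z [12.  12.7 13.4] ring/jaw z 322.9 322.9
mid place [582.2 214.5] [ 51.3 174.7] 88.74
mid wr [581.9 213. ] [ 51.4 157.5] 88.59
z [12.  12.8 13.6] ring/jaw z 322.9 322.9
far place [583.8 289.8] [ 51.5 174.8] 88.68
far wr [591.1 288. ] [168.3  64. ] 11.03
z [12.2 12.9 13.7] ring/jaw z 322.9 322.9
```

Call:
drive_tool(
  series=[
    [-8,-30,10,-7],
    [-18,-65,20,-14],
    [-28,-100,30,-21],
    [-38,-140,40,-28],
    [-48,-180,40,-35],
    [-58,-220,40,-42],
    [-68,-260,40,-49],
    [-78,-300,40,-56],
    [-88,-335,40,-63],
    [-95,-360,40,-70],
  ],
  hand=0.7,
)

```text
time_s: 13.93
position: [486.9, -223.3, 290.1]
orientation: [3.136, 0.002, 0.32]
force: [0.5, 1.1, -0.3]
opening: 59.9
```

Call:
drive_tool(
  series=[
    [2,2,0,-7],
    [2,2,0,-14],
    [2,2,-5,-20],
    [2,2,-10,-22.8],
    [2,2,-15,-22.8],
    [2,2,-20,-22.8],
    [2,2,-20,-22.8],
    [2,2,-20,-22.8],
    [2,2,-20,-22.8],
    [2,2,-20,-22.8],
  ],
)

```text
time_s: 14.77
position: [489.1, -221.3, 270.4]
orientation: [3.136, 0.002, -0.077]
force: [-0.6, 0.3, -0.2]
opening: 59.7
```

```bash
python3 - <<'E'
from h import *
p,d,s=grab('wrist'); import shutil; shutil.copy('pics/wrist.npz','pics/w8.npz');cv2.imwrite('pics/w8.png',p); print(s['position'],s['orientation'],s['force'],s['opening'],s['time_s'])
C=cam('wrist',s['position'],s['orientation']);hsv=cv2.cvtColor(p,cv2.COLOR_BGR2HSV)
red=cv2.inRange(hsv,(0,140,40),(8,255,255))|cv2.inRange(hsv,(174,140,40),(180,255,255))
v,u=np.nonzero(red);P=onplane(C,np.c_[u,v],146)[:,:2].astype(np.float32);e=np.linalg.svd(P-P.mean(0),full_matrices=False)[2][0]
print(u.min(),u.max(),v.min(),v.max(),cv2.minAreaRect(P),np.degrees(np.arctan2(e[1],e[0])),P.mean(0))
X=cloud(C,d);print(np.percentile(X[red>0][:,2],[10,50,90]))
E
```

```text
[ 489.10462769 -221.3197116   270.36010365] [ 3.13604157e+00  1.97266175e-03 -7.71742898e-02] [-0.61847603  0.28575229 -0.20789044] 59.70513622499392 14.7667
306 326 112 313 ((488.8472595214844, -220.56512451171875), (122.795166015625, 11.228108406066895), 85.20665740966797) -94.59738 [ 488.98605 -216.36095]
[149.29726072 151.31947221 152.55200169]
```

View pics/w8.png

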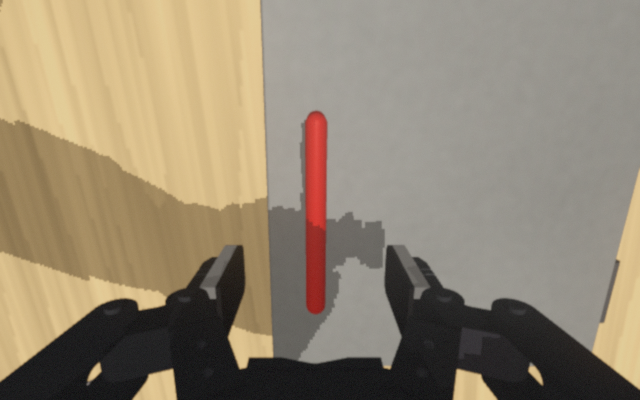

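The bar is centred between the open pads (x≈316, pads at 240 and 390). Descending.

Call:
drive_tool(
  series=[
    [0,0.5,-10,0],
    [0,0.5,-25,0],
    [0,0.5,-40,0],
    [0,0.5,-53,0],
    [0,0.5,-62,0],
    [0,0.5,-67,0],
    [0,0.5,-70,0],
    [0,0.5,-70,0],
    [0,0.5,-70,0],
    [0,0.5,-70,0],
  ],
)

```text
time_s: 15.65
position: [489.4, -221.0, 201.0]
orientation: [3.136, 0.001, -0.077]
force: [0.6, 0.1, -0.9]
opening: 59.8
```

Call:
drive_tool(
  series=[
    [0,0,0,0],
    [0,0,0,0],
    [0,0,0,0],
    [0,0,0,0],
    [0,0,0,0],
    [0,0,0,0],
    [0,0,0,0],
    [0,0,0,0],
    [0,0,0,0],
    [0,0,0,0],
  ],
  hand=0,
  squeeze=80,
)

```text
time_s: 16.48
position: [489.5, -221.1, 201.4]
orientation: [3.135, 0.001, -0.077]
force: [-1.0, 1.7, 5.4]
opening: 9.3
```

```bash
python3 - <<'E'
from h import *
p,d,s=grab('wrist'); cv2.imwrite('pics/w9.png',p); print(s['position'],s['orientation'],s['force'],s['opening'],s['time_s'])
E
```

```text
[ 489.51797948 -221.05192777  201.35480663] [ 3.13529895e+00  6.22632672e-04 -7.72742616e-02] [-1.00802813  1.69329764  5.36514289] 9.289735341938789 16.4833
```

View pics/w9.png

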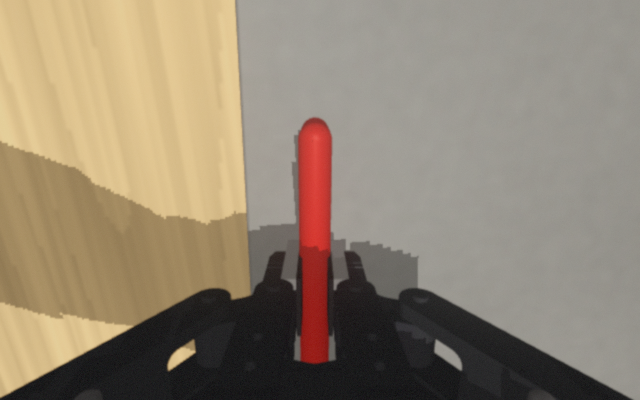

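The bar (x 300–330) is held between the pads. Starting a slow pull.

Call:
drive_tool(
  series=[
    [0,0,0.5,0],
    [0.1,0,1,0],
    [0.2,0,1.5,0],
    [0.3,0,2,0],
    [0.5,0,2.4,0],
    [0.6,0,2.8,0],
    [0.7,0,3.2,0],
    [0.8,0,3.6,0],
    [0.9,0,4,0],
    [1,0,4,0],
  ],
)

```text
time_s: 17.37
position: [490.0, -221.1, 203.3]
orientation: [3.136, 0.003, -0.078]
force: [5.4, -5.7, -26.1]
opening: 9.2
```

Call:
drive_tool(
  series=[
    [0.2,0,2,0],
    [0.2,0,2.2,0],
    [0.3,0,2.4,0],
    [0.3,0,2.6,0],
    [0.4,0,2.8,0],
    [0.4,0,3,0],
    [0.5,0,3.2,0],
    [0.5,0,3.4,0],
    [0.6,0,3.6,0],
    [0.6,0,3.6,0],
  ],
)

```text
time_s: 18.2
position: [490.3, -221.1, 204.2]
orientation: [3.137, 0.005, -0.078]
force: [7.8, -5.5, -29.6]
opening: 9.7
```

```bash
python3 - <<'E'
from h import *
p,d,s=grab('scene'); cv2.imwrite('pics/s10.png',cv2.resize(p[130:350,110:340],None,fx=2.6,fy=2.6,interpolation=cv2.INTER_CUBIC)); print(s['position'],s['orientation'],s['force'],s['torque'],s['opening'],s['time_s'])
p,d,s=grab('wrist'); cv2.imwrite('pics/w10.png',p)
C=cam('wrist',s['position'],s['orientation']);X=cloud(C,d)
for u,v in((280,150),(280,50),(400,100),(500,100),(600,100)): print(X[v,u].round(1))
E
```

```text
[ 490.2742465  -221.13514533  204.24188083] [ 3.13689856  0.00546401 -0.0778199 ] [  7.75469371  -5.49075381 -29.56592385] [-1.12407801 -1.60211092  0.02735512] 9.733429421719839 18.2
[ 477.2 -173.2  114. ]
[ 481.6 -131.4  115.1]
[ 531.8 -155.5  113. ]
[ 575.6 -158.9  112.7]
[ 619.1 -162.3  112.7]
```

View pics/s10.png

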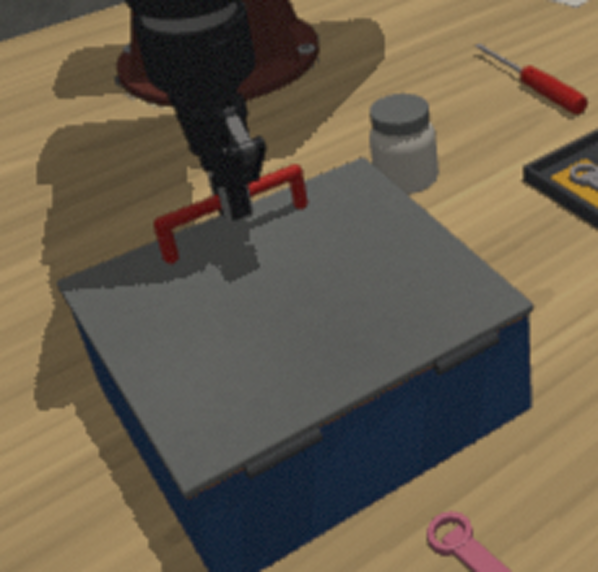

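View pics/w10.png

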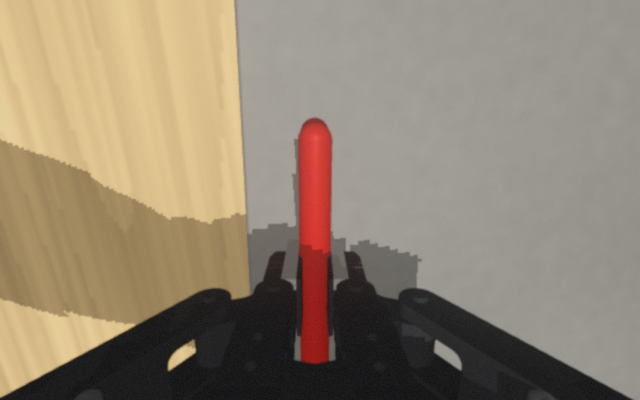

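The lid front is slightly up (114 mm against 112.7 mm at the rear) and the bar hasn't slipped in the pads. I'll carry on slowly.

Call:
drive_tool(
  series=[
    [0.3,0,2.7,0],
    [0.3,0,2.8,0],
    [0.4,0,3,0],
    [0.4,0,3.2,0],
    [0.5,0,3.4,0],
    [0.5,0,3.6,0],
    [0.5,0,3.8,0],
    [0.6,0,4,0],
    [0.6,0,4.2,0],
    [0.6,0,4.2,0],
  ],
)

```text
time_s: 19.13
position: [491.0, -221.3, 207.5]
orientation: [3.137, 0.006, -0.078]
force: [6.5, -4.1, -18.4]
opening: 9.4
```

Call:
drive_tool(
  series=[
    [0.2,0,1.2,0],
    [0.3,0,1.6,0],
    [0.5,0,2.2,0],
    [0.6,0,2.8,0],
    [0.8,0,3.4,0],
    [1,0,4,0],
    [1.1,0,4.6,0],
    [1.3,0,5.2,0],
    [1.5,-0.1,6,0],
    [1.5,-0.1,6,0],
  ],
)

```text
time_s: 19.97
position: [492.4, -221.4, 212.7]
orientation: [3.137, 0.007, -0.078]
force: [4.3, -2.2, -11.0]
opening: 9.0
```

```bash
cat > lid.py <<'E'
from h import *
p,d,s=grab('scene'); cv2.imwrite('pics/s_lid.png',cv2.resize(p[130:350,110:340],None,fx=2.6,fy=2.6,interpolation=cv2.INTER_CUBIC)); print(s['position'],s['orientation'],s['force'],s['opening'],s['time_s'])
def fit(X,nm):
    # lid region in box frame: hinge ~ 210 behind handle(488.8,-220.8) along yaw -4.6deg
    yaw=np.radians(-4.6);a=np.array([np.cos(yaw),np.sin(yaw)]);b=np.array([-a[1],a[0]])
    q=X.reshape(-1,3);q=q[np.isfinite(q).all(1)]
    r=q[:,:2]-np.array([488.8,-220.8]); u=r@a;v=r@b
    for lo,hi in((60,125),(-125,-60)):
        m=(u>15)&(u<195)&(v>lo)&(v<hi)&(q[:,2]>100)&(q[:,2]<150)
        if m.sum()<100: continue
        f=np.polyfit(210-u[m],q[m,2],1);g=abs(np.polyval(f,210-u[m])-q[m,2])<2.5;f=np.polyfit(210-u[m][g],q[m,2][g],1)
        print(nm,lo,g.sum(),'angle',round(np.arctan(f[0]),4),'z at hinge',round(f[1],1),'front rise(243)',round(243*np.sin(np.arctan(f[0])),1))
fit(cloud(cam('scene'),d),'scene')
p,d,s=grab('wrist');cv2.imwrite('pics/w_lid.png',p);fit(cloud(cam('wrist',s['position'],s['orientation']),d),'wrist')
p,d,s=grab('top');cv2.imwrite('pics/t_lid.png',p);fit(cloud(cam('top'),d),'top')
E
python3 lid.py; python3 - <<'E'
E
```

```text
[ 492.41608211 -221.36731936  212.72186023] [ 3.13746497  0.00685159 -0.07794705] [  4.28468118  -2.15578507 -11.03271692] 8.977240823896857 19.9667
scene 60 1909 angle 0.0531 z at hinge 110.9 front rise(243) 12.9
scene -125 2799 angle 0.054 z at hinge 110.8 front rise(243) 13.1
wrist 60 35215 angle 0.054 z at hinge 111.4 front rise(243) 13.1
wrist -125 3909 angle 0.0543 z at hinge 111.1 front rise(243) 13.2
top 60 1293 angle 0.0532 z at hinge 110.3 front rise(243) 12.9
top -125 610 angle 0.0587 z at hinge 109.9 front rise(243) 14.3
```

All three views agree that the lid is free at about 0.054 rad (13 mm). Raising the rest of the way.

Call:
drive_tool(
  series=[
    [0.2,0,1.2,0],
    [0.4,0,2,0],
    [0.6,0,2.8,0],
    [0.8,0,3.6,0],
    [1,0,4.4,0],
    [1.1,0,5,0],
    [1.3,0,5.6,0],
    [1.4,0,6.2,0],
    [1.5,0,6.7,0],
    [1.5,0,6.7,0],
  ],
)

```text
time_s: 20.95
position: [494.1, -221.5, 219.1]
orientation: [3.137, 0.007, -0.078]
force: [5.6, -4.0, -14.3]
opening: 8.9
```

```bash
python3 lid.py
```

```text
[ 494.08752257 -221.50560629  219.10830565] [ 3.13731046  0.00663794 -0.07798206] [  5.60355978  -3.999492   -14.34972067] 8.934164964256956 20.95
scene 60 1966 angle 0.0849 z at hinge 110.8 front rise(243) 20.6
scene -125 2877 angle 0.0835 z at hinge 111.0 front rise(243) 20.3
wrist 60 35665 angle 0.085 z at hinge 111.4 front rise(243) 20.6
wrist -125 4295 angle 0.0851 z at hinge 111.1 front rise(243) 20.6
top 60 1330 angle 0.0834 z at hinge 110.4 front rise(243) 20.2
top -125 595 angle 0.0818 z at hinge 110.2 front rise(243) 19.8
```

View pics/s_lid.png

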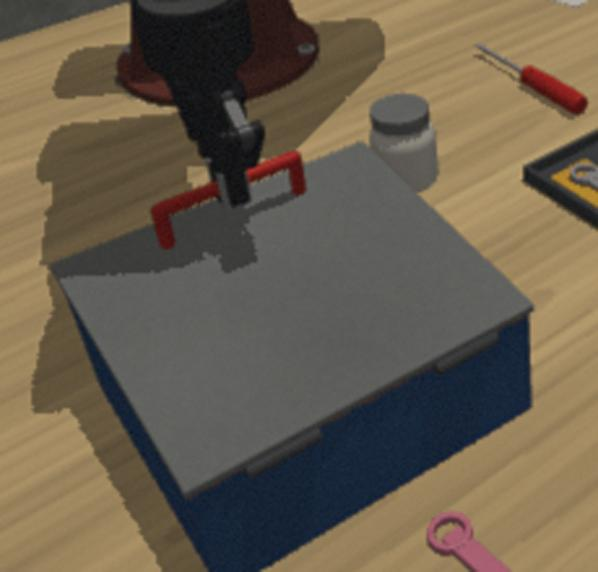

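View pics/t_lid.png

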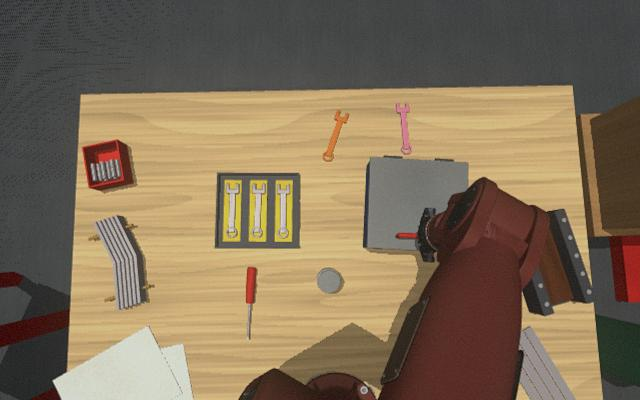

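The lid is ajar with its front about 20 mm up, and the wrench is in the tray in line with the others ((284,212) in the top view). The jar, screwdriver and look-alikes haven't moved. One short hold to confirm it stays put.

Call:
drive_tool(
  series=[
    [0,0,0.2,0],
    [0,0,0.2,0],
    [0,0,0.2,0],
    [0,0,0.2,0],
    [0,0,0.2,0],
    [0,0,0.2,0],
    [0,0,0.2,0],
    [0,0,0.2,0],
    [0,0,0.2,0],
    [0,0,0.2,0],
  ],
)

```text
time_s: 21.93
position: [494.1, -221.5, 219.3]
orientation: [3.137, 0.006, -0.078]
force: [4.9, -2.9, -13.1]
opening: 9.2
```

```bash
python3 lid.py; python3 -c "
from h import *
print(np.abs(ctrl.sense()['joint_vel']).max())"
```

```text
[ 494.14411472 -221.50363396  219.28974501] [ 3.13724656  0.00648109 -0.07793002] [  4.8531705   -2.90014505 -13.12260347] 9.181392638798902 21.9333
scene 60 1979 angle 0.0852 z at hinge 110.9 front rise(243) 20.7
scene -125 2884 angle 0.0851 z at hinge 110.9 front rise(243) 20.7
wrist 60 35639 angle 0.0854 z at hinge 111.4 front rise(243) 20.7
wrist -125 4292 angle 0.0854 z at hinge 111.1 front rise(243) 20.7
top 60 1300 angle 0.0843 z at hinge 110.4 front rise(243) 20.5
top -125 586 angle 0.0835 z at hinge 110.3 front rise(243) 20.3
0.001585388421292631
```

Stable at about 20.6 mm, so I'm handing in.

```bash
python3 -c "
from workcell import ctrl
print(ctrl.job_done()); print(ctrl.sense()['position'],ctrl.sense()['time_s'])"
```

```text
the job is handed in; nothing more can be done
None
the job is handed in; nothing more can be done
```

I laid the loose wrench flat in the free yellow place. I then pulled the lid slowly free of its seal, and at hand-in the arm was holding it ajar by the red handle. The clock read about 22 s.

**Wrench:** it was set down at light contact (about 10 N) and then released. The wrist view put it within about 2 mm of the place's centre, at the same angle as the place and the middle wrench, with its jaw the same way. My angle check on the far wrench failed because its image mask spilled, so for that one I relied on the picture, where it looks in line.

**Lid:** depth fits from the three cameras gave 0.084–0.085 rad, so the front edge is about 20.5 mm up. The last check showed it steady, with the bar still in the grip.

**Disagreements:**
- **Pull force:** it peaked at about 30 N before the seal broke, against the stated 17 N, and holding the lid reads about 13 N against 4–7 N. I saw no slip or contact to explain it.
- **Finger opening:** it read about 3 mm less than the known widths of the shaft and the bar.
- **Place height:** two-view triangulation of the free place came out poorly, at -17 and -4 mm. I used the camera depth (about 6 mm) and felt for contact instead.

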